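# A pump stroke of wiping spirit into the measuring cup

### The job

Get some wiping spirit ready for cleaning the fittings before they are packed: stand the long-handled steel measuring cup upright on the bench under the pump bottle, with the spout over the cup's mouth, and let go of it. Then press the pump head gently all the way down and let it spring back up, leaving the cup standing under the spout. Never pump without the cup underneath, and leave the other things on the bench where they are.

Things in the scene. Friction and masses are not known exactly. Their poses are not given: they have to be found in the camera images.
- dispenser: Pump bottle, cannot be moved: white cylinder, 74 mm diameter to 112 mm height, grey screw collar to 155 mm, in a steel socket (82 mm diameter, 34 high) on a 90 x 90 x 4 mm plate screwed to the bench. Origin: centre of its underside on the bench; z up; the spout points along its -x. Bottle and pump are brittle: more than 40 N on them breaks them.
- pump (a joint): How far the pump head is pressed down, m: 0 fully up (as at the start), 0.022 its hard end stop. A spring pushes it up with about 3 N at the top, rising evenly to about 16 N at the stop, and brings it back by itself in a fraction of a second. A stroke is full from 0.016.
- pump_top (a point): Centre of the flat round top of the grey pump head, 30 mm in diameter, the place to press on: on the bottle's axis, 200 mm above the bench when up; it goes down with the head. The head is 23 mm high below it. Axes as the bottle's.
- spout_tip (a point): Outlet of the spout, facing down, 85 mm from the bottle's axis along the bottle's -x, 161 mm above the bench with the pump up (139 mm down). The spout is an 11 mm tube running out level from the head at 190 mm height and bending down at its end.
- cup: Measuring cup, loose, plain steel, about 0.12 kg: round and open, 60 mm diameter at the rim, 54 at the base, 55 high, wall 3 mm, with one long straight level handle. It stands on the bench at the start. Origin: centre of its underside; z up; the handle points along its own -x.
- cup_mouth (a point): Centre of the cup's mouth, at rim height, 55 mm above the cup's underside on its axis. Inner diameter there is 54 mm.
- cup_handle (a point): Grip point in the middle of the handle's section, 95 mm from the cup's axis, 48 mm above the cup's underside. The handle is a bar 14 mm wide (along the cup's y) and 10 mm high (top face at 53 mm) that runs along the cup's -x from the rim to 140 mm from the cup's axis.
- elbow: Bystander: aluminium pipe elbow of 34 mm diameter tube, lying flat, about 70 x 70 mm, 34 mm high. Origin: underside, near its middle.
- tee: Bystander: aluminium pipe tee of 34 mm diameter tube, lying flat, 90 mm long with one 45 mm branch, 34 mm high. Origin: underside, below the crossing.
- reducer: Bystander: aluminium pipe reducer standing on its wide end, 60 mm diameter at the foot, 42 mm at the top, 60 mm high. Origin: centre of its underside.
- batten: Bystander: wooden batten 35 x 300 x 20 mm, lying flat to the robot's right, long side along its own y. Origin: centre of its underside.
- block: Bystander: solid steel block, 30 mm cube. Origin: centre of its underside.
- beaker: Bystander: white plastic beaker without a handle, 72 mm diameter at the rim, 75 mm high. Origin: centre of its underside.
- flask: Bystander: white plastic bottle with a plain screw cap and no pump, 68 mm diameter, 170 mm high. Origin: centre of its underside.
- tape_dispenser: Bystander: black desk tape dispenser with a big roll of tape, 150 x 60 mm, 112 mm high. Origin: centre of its underside.

How it is judged:
By the outcome, as a careful person would: the job done as asked, in the order asked, and still so for the second after the job is handed in, with the robot touching nothing.
It also fails if it takes over 56 s, if anything falls off the work surface, if the arm or the gripper's body presses on something with over 40 N, if the wrist force passes 120 N, or if a joint passes its speed limit or range.

### The arm

A 7-joint arm with a two-finger parallel gripper is mounted at the origin on the work surface. World frame = base frame: x ahead of the robot, y to its left, z up, the work surface at z = 0. Lengths are in m, angles in rad, forces in N, time in s.
With the tool pointing down it reaches from about 0.425 to 0.95 m from the base axis. Payload 16.7 kg.
Tool frame: the origin (TCP) lies midway between the tips of the shut fingers; the grasp point (between the pads) lies 19 mm behind it; z points along the fingers, y is the line along which they close (so a half turn about z gives the same grasp; the last joint's range is limited). The gripper opens to 94 mm and grips with 3 to 60 N. Pads are 16 mm wide; open, the fingers measure 119 mm over their backs; the gripper's body (75 mm by 177 mm) begins 78 mm behind the grasp point.
Start: joints at [1.014, 0.426, 0.074, 1.606, -0.034, 1.111, -0.067], TCP at [0.268, -0.62, 0.205] pointing down, gripper open.
Joint ranges: [-2.85, 2.85], [-0.5, 2.14], [-1.23, 1.37], [0.21, 2.46], [-1.02, 4.16], [0.16, 2.05], [-2.73, 2.73]. Speed limits (rad/s): [1.89, 1.89, 2.39, 2.39, 3.01, 3.01, 3.01].

### API

Orientations are given as a unit quaternion [w, x, y, z].
In Python, from bench import * gives the robot as it stands. The module is installed in compiled form; this text tells all that it offers. Calls block until the motion is done:
- reach(position, orientation): joint-space move of the TCP to a pose.
- movel(position, rate=0.15, frame=None, max_force=None): straight line of the TCP; frame=None keeps the orientation; rate is the mean speed in m/s. With max_force (N) it stops when the force on the tool has changed by that much, and returns True; else False.
- set_joints(angles): joint-space move.
- set_gripper(opening): opening from 0.0 (shut) to 1.0 (fully open); the grip force is fixed at half the most; returns when the fingers have stopped.
- wait(seconds).
- inverse_kinematics(position, orientation): joint angles nearest the present ones, or None.
- get_image(name): name is "scene" or "top" or "wrist"; returns a dict with "image" (384x512x3 uint8, blue, green, red), "camera_matrix" (3x3 intrinsics, pixels), "dist_coeffs" ([k1, k2, p1, p2, k3] as OpenCV has them; the pictures are not rectified), "R" (3x3) and "t" (3): a world point X has camera coordinates R X + t. Camera axes: x right, y down, z forward; pixel columns grow to the right and rows downward; lengths in m; the calibration is good to about 2 mm. A picture is of the moment at which its call begins. There is no depth.
A pose or a line that the arm cannot do raises IKError and nothing moves.
- sign_off(): hands the job in; it is judged then, once.
Trained networks look in the newest picture that a camera, given by its name, has taken for a name from the list of things; names that differ only in an ending like _2 or _b are one class to them, and where a whole thing is asked for, a point or a joint stands for the part that bears it (a point fixed in the world has none). Each returns a list of dicts, best first, with "score" (0 to 1); they miss things now and then, are a little off and sometimes report something else, mostly with a low value. They report only what shows in the picture. A call takes as long as a camera call.
- find_in(camera, label): "position" ([x, y, z] in m, in world coordinates, good to about 4 mm: the middle of the surface that is visible of it).
- regions_of(camera, label): "region" (384x512 bool, what is visible of it).
Readings, each from a call of its own:
- read_t(): time.
- read_joint_pos(): joint angles.
- read_joint_vel(): joint speeds.
- read_joint_efforts(): joint torques, N m.
- read_tcp_pos(): TCP position.
- read_tool_rot(): TCP orientation.
- read_force(): force on the tool from outside, world axes, zero at the start.
- read_torque(): the same for the moment, N m.
- read_gripper_width(): opening from 0.0 (shut) to 1.0 (fully open).
- read_grip_force(): force on a finger pad.
Only numpy, scipy, OpenCV 4.12 (cv2) and the standard library are available. Lean on these libraries where they do the work, as an engineer would, in place of code of your own. Each camera call takes 0.05 s, during which the arm holds its last target. There are 200 camera calls.

## Working session

There is one attempt and no reset: what is moved stays moved. The work goes in short steps, each a Python script; the robot and the scene stay as the last script left them, time stands still between calls to the robot, and variables do not carry over. Pictures are saved under pics/ and viewed, at most 10 in all, crops included, and the job is handed in when it is done.

```bash
mkdir -p pics; python3 - <<'E'
from bench import *
import cv2,numpy as np
for c in ("scene","top"):
    d=get_image(c); cv2.imwrite(f"pics/{c}0.png",d["image"])
    print(c,np.round(d["camera_matrix"],1).tolist(),np.round(d["dist_coeffs"],3),(-d["R"].T@d["t"]).round(3))
    for n in ("dispenser","pump_top","spout_tip","cup","cup_mouth","cup_handle","flask","beaker","tape_dispenser","reducer","elbow","tee","block","batten"):
        print(n,[(np.round(r["position"],3).tolist(),round(r["score"],2)) for r in find_in(c,n)[:2]])
print(read_t(),read_tool_rot())
E
```

```text
scene [[469.3, 0.0, 258.2], [0.0, 469.3, 194.7], [0.0, 0.0, 1.0]] [0.031 0.    0.    0.    0.   ] [ 1.008 -0.678  1.272]
dispenser [([0.609, -0.244, 0.114], 0.83)]
pump_top [([0.584, -0.242, 0.196], 0.82), ([0.333, -0.412, 0.022], 0.64)]
spout_tip [([0.585, -0.243, 0.197], 0.47), ([0.588, 0.203, 0.042], 0.34)]
cup [([0.586, 0.201, 0.044], 0.86)]
cup_mouth [([0.588, 0.201, 0.038], 0.78), ([0.772, 0.11, 0.03], 0.52)]
cup_handle [([0.588, 0.202, 0.044], 0.87)]
flask [([0.608, -0.467, 0.111], 0.79), ([0.434, 0.473, 0.048], 0.58)]
beaker [([0.436, 0.472, 0.051], 0.63)]
tape_dispenser [([0.612, 0.437, 0.055], 0.83), ([0.331, -0.409, 0.017], 0.3)]
reducer [([0.691, -0.022, 0.044], 0.85)]
elbow [([0.793, -0.17, 0.034], 0.61)]
tee [([0.769, 0.109, 0.033], 0.63)]
block [([0.734, -0.278, 0.029], 0.68)]
batten [([0.333, -0.408, 0.018], 0.68), ([0.691, -0.02, 0.043], 0.52)]
top [[456.7, 0.0, 256.3], [0.0, 456.7, 194.8], [0.0, 0.0, 1.0]] [0.002 0.    0.    0.    0.   ] [0.242 0.015 1.637]
dispenser [([0.583, -0.221, 0.114], 0.78)]
pump_top [([0.579, -0.24, 0.193], 0.52), ([0.439, 0.487, 0.031], 0.44)]
spout_tip [([0.58, -0.243, 0.192], 0.68), ([0.68, -0.007, 0.051], 0.3)]
cup [([0.588, 0.207, 0.045], 0.56), ([0.32, -0.407, 0.022], 0.5)]
cup_mouth [([0.588, 0.211, 0.046], 0.7)]
cup_handle [([0.592, 0.21, 0.042], 0.8)]
flask [([0.582, -0.448, 0.113], 0.78), ([0.321, -0.403, 0.025], 0.16)]
beaker [([0.435, 0.487, 0.032], 0.57), ([0.679, -0.006, 0.052], 0.42)]
tape_dispenser []
reducer [([0.681, -0.007, 0.048], 0.69), ([0.582, -0.445, 0.111], 0.55)]
elbow []
tee [([0.765, 0.118, 0.031], 0.76)]
block []
batten [([0.319, -0.406, 0.019], 0.87), ([0.578, -0.237, 0.192], 0.53)]
1.5 [-3.80781177e-05  9.79289150e-01  2.02466685e-01  5.05727228e-06]
```

View pics/scene0.png

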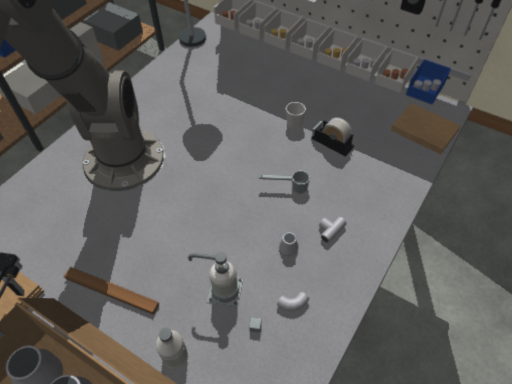

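View pics/top0.png

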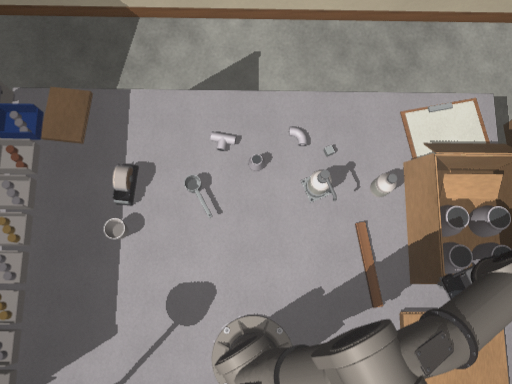

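The scene view shows the cup at (300,182), its handle running left to (262,177), and the bottle at (223,275) with the spout tip near (191,258). In the top view the cup is at (194,184), the handle end at (214,215), and the pump at about (322,180). I'll zoom in for precise points.

```bash
python3 - <<'E'
from bench import *
import cv2,numpy as np,pickle
T=[];D={}
for c,wins in (("scene",[(250,150),(178,240)]),("top",[(164,169),(290,159)])):
    d=get_image(c); D[c]=d
    for n in ("cup","dispenser"):
        r=regions_of(c,n); d[n]=r[0]["region"] if r else None
        print(c,n,[(q["score"],q["region"].sum()) for q in r])
    for (u,v) in wins:
        a=cv2.resize(d["image"][v:v+60,u:u+80],None,fx=5,fy=5,interpolation=cv2.INTER_CUBIC)
        for k in range(0,80,10): cv2.putText(a,str(u+k),(k*5,8),0,.3,(0,0,255)); cv2.line(a,(k*5,10),(k*5,14),(0,0,255))
        for k in range(10,60,10): cv2.putText(a,str(v+k),(0,k*5+3),0,.3,(0,0,255))
        T.append(a)
pickle.dump(D,open("D.pkl","wb"))
cv2.imwrite("pics/z1.png",np.vstack([np.hstack(T[:2]),np.hstack(T[2:])]))
E
```

```text
scene cup [(0.57, np.int64(466))]
scene dispenser [(0.64, np.int64(1423)), (0.61, np.int64(1405))]
top cup [(0.63, np.int64(360))]
top dispenser [(0.59, np.int64(674))]
```

View pics/z1.png

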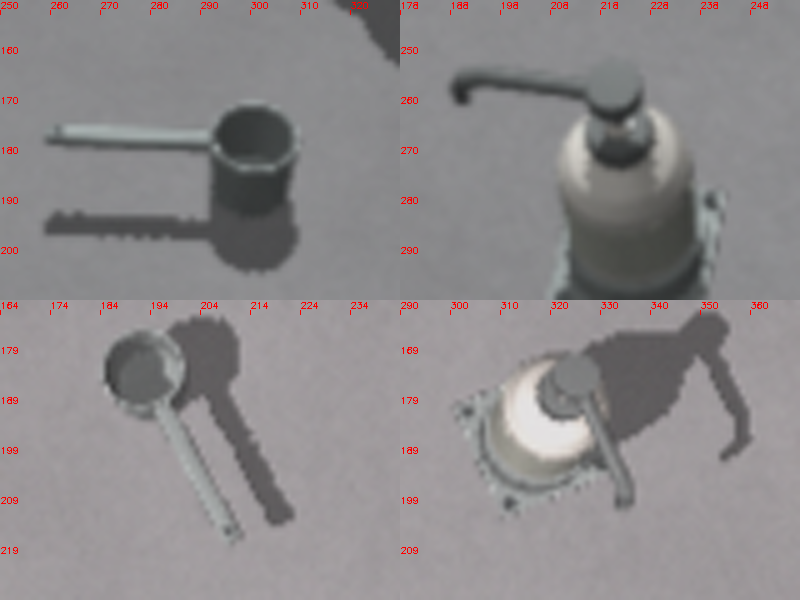

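Reading from the zoom:
- **Scene view:** rim centre (300.8,177.4), handle end (259.2,177.4), head top (221,256.6), spout outlet (190.4,259.6).
- **Top view:** rim centre (193,183.8), handle end (211,217), head top (325.2,173.8), spout end (335,198.4).

```bash
cat > fit.py <<'E'
import cv2,numpy as np,pickle
from scipy.optimize import least_squares
D=pickle.load(open("D.pkl","rb"))
def proj(d,X):
    return cv2.projectPoints(np.atleast_2d(X).astype(float),cv2.Rodrigues(d["R"])[0],d["t"],d["camera_matrix"],d["dist_coeffs"])[0][:,0]
def W(p,loc):
    c,s=np.cos(p[2]),np.sin(p[2]); l=np.array(loc,float)
    return np.c_[p[0]+c*l[:,0]-s*l[:,1],p[1]+s*l[:,0]+c*l[:,1],l[:,2]]
def fit(obs,p0):
    f=lambda p:np.concatenate([(proj(D[c],W(p,[l]))-np.array([uv])).ravel() for c,l,uv in obs])
    r=least_squares(f,p0); print(r.x.round(4),np.degrees(r.x[2]).round(1),r.fun.round(1)); return r.x
cup=fit([("scene",(0,0,.055),(300.8,177.4)),("scene",(-.14,0,.05),(259.2,177.4)),("top",(0,0,.055),(193,183.8)),("top",(-.14,0,.053),(211,217))],[.59,.2,.4])
dis=fit([("scene",(0,0,.2),(221,256.6)),("scene",(-.085,0,.161),(190.4,259.6)),("top",(0,0,.2),(325.2,173.8)),("top",(-.088,0,.185),(335,198.4))],[.58,-.24,.4])
print("spout",W(dis,[(-.085,0,.161)]))
E
python3 fit.py
```

```text
[0.5981 0.2188 0.5178] 29.7 [-1.1 -0.2 -1.6 -0.6 -0.8 -1.9 -0.1 -0.9]
[ 0.6004 -0.2278  0.403 ] 23.1 [-0.8 -0.1 -0.3 -0.2 -0.6 -1.1 -0.  -0.3]
spout [[ 0.52220486 -0.26112353  0.161     ]]
```

```bash
sed -i 's/np.array(\[uv\])/(np.array([uv])-.4)/' fit.py; cat > h.py <<'E'
from bench import *
from fit import *
from scipy.spatial.transform import Rotation as Ro
def quat(a,flip=False):
    a+=np.pi*flip; c,s=np.cos(a),np.sin(a)
    q=Ro.from_matrix(np.array([[c,s,0],[s,-c,0],[0,0,-1.]])).as_quat(); return q[[3,0,1,2]].tolist()
def grip(p,h,d=.08): return W([*p],[(-d,0,h+.029)])[0].tolist()
E
cat > s1.py <<'E'
from h import *
p=read_tcp_pos()
for f in (0,1): print(f,[np.round(inverse_kinematics(grip(x,.1),quat(x[2],f)),2).tolist() for x in (cup,dis)])
E
python3 s1.py
```

```text
[0.5977 0.2198 0.5184] 29.7 [-0.6 -0.1 -1.1 -0.4 -0.7 -1.4  0.1 -0.4]
[ 0.6    -0.2271  0.4034] 23.1 [-0.4  0.1  0.1 -0.  -0.4 -0.6  0.2  0.3]
spout [[ 0.52181559 -0.26044111  0.161     ]]
0 [[0.16, 0.41, -0.75, 1.91, 0.34, 0.95, -1.8], [0.42, 0.37, -0.09, 1.88, 0.04, 0.9, -0.86]]
1 [[0.35, 0.51, -1.02, 1.9, 0.51, 1.02, 1.2], [0.86, 0.44, -0.65, 1.85, 0.32, 0.96, 2.05]]
```

```bash
python3 - <<'E'
from h import *
p=list(read_tcp_pos()); movel([p[0],p[1],.38],rate=.3)
q=quat(cup[2])
reach(grip(cup,.25),q); 
reach(grip(cup,.08),q)
d=get_image("wrist"); cv2.imwrite("pics/w1.png",d["image"])
print([(np.round(r["position"],3).tolist(),round(r["score"],2)) for n in ("cup_mouth","cup_handle") for r in find_in("wrist",n)[:1]])
print("pred",proj(d,W(cup,[(0,0,.055),(-.14,0,.053),(-.095,0,.053)])).round(0).tolist(),read_t())
E
```

```text
[0.5977 0.2198 0.5184] 29.7 [-0.6 -0.1 -1.1 -0.4 -0.7 -1.4  0.1 -0.4]
[ 0.6    -0.2271  0.4034] 23.1 [-0.4  0.1  0.1 -0.  -0.4 -0.6  0.2  0.3]
spout [[ 0.52181559 -0.26044111  0.161     ]]
[([0.582, 0.21, 0.042], 0.64)]
pred [[258.0, 93.0], [258.0, 277.0], [258.0, 224.0]] 6.375
```

View pics/w1.png

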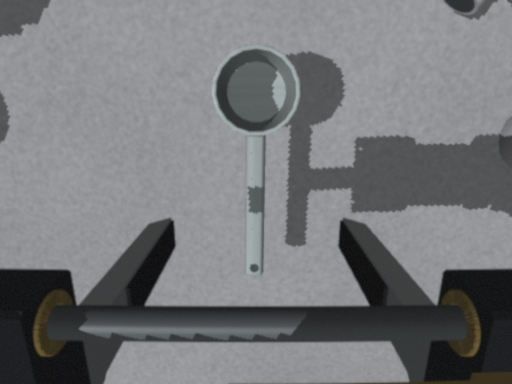

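The wrist view has the cup rim at (256,90) and the handle end at (255,275). The predictions were (258,93) and (258,277), so the fit agrees to about 1 mm. Next I'll grasp and carry.

```bash
python3 - <<'E'
from h import *
print(movel(grip(cup,0),rate=.1,max_force=15)); set_gripper(0.0)
print(read_gripper_width(),read_grip_force())
movel(grip(cup,.03),rate=.08)
sp=W(dis,[(-.085,0,0)])[0]; tgt=[sp[0],sp[1],dis[2]]
pre=W(dis,[(-.145,0,0)])[0]
movel(grip([pre[0],pre[1],dis[2]],.03),rate=.15,frame=quat(dis[2]))
print(read_gripper_width(),read_t())
T=[]
for c,(u,v) in (("scene",(120,200)),("top",(280,150))):
    d=get_image(c);T.append(cv2.resize(d["image"][v:v+100,u:u+130],(390,300)))
d=get_image("wrist");T.append(cv2.resize(d["image"],(400,300)))
cv2.imwrite("pics/c1.png",np.vstack([np.hstack(T[:2]),cv2.copyMakeBorder(T[2],0,0,0,380,0)]))
E
```

```text
[0.5977 0.2198 0.5184] 29.7 [-0.6 -0.1 -1.1 -0.4 -0.7 -1.4  0.1 -0.4]
[ 0.6    -0.2271  0.4034] 23.1 [-0.4  0.1  0.1 -0.  -0.4 -0.6  0.2  0.3]
spout [[ 0.52181559 -0.26044111  0.161     ]]
False
0.14425986541396413 29.998440742492676
0.14259495676835376 12.625
```

View pics/c1.png

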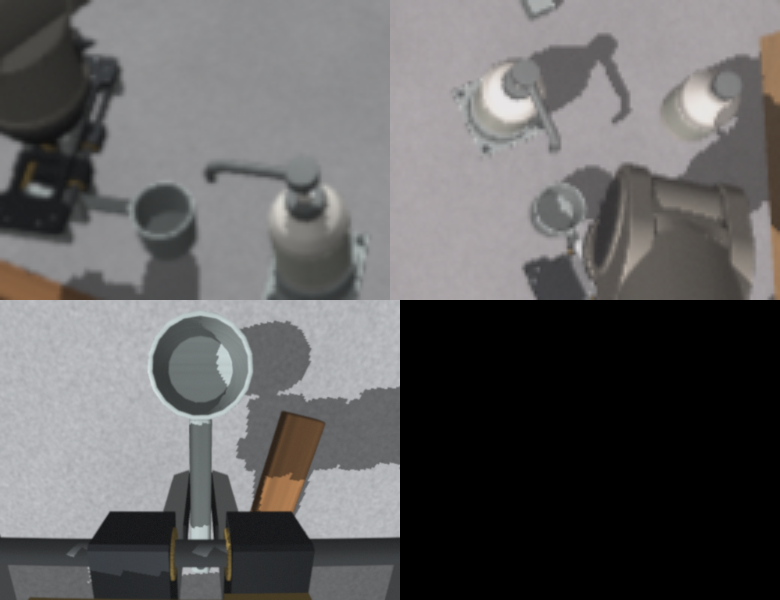

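The cup is held level: its rim is at about (200,365) in the wrist tile and it hangs just short of the spout. The wrist camera is on the spout side of the gripper, so I'll check its clearance before sliding in.

```bash
python3 - <<'E'
from h import *
d=get_image("wrist"); C=-d["R"].T@d["t"]; t=np.array(read_tcp_pos()); a=dis[2]
r=C-t; print("cam rel TCP along/side/up",r[:2]@[np.cos(a),np.sin(a)],r[:2]@[-np.sin(a),np.cos(a)],r[2])
E
```

```text
[0.5977 0.2198 0.5184] 29.7 [-0.6 -0.1 -1.1 -0.4 -0.7 -1.4  0.1 -0.4]
[ 0.6    -0.2271  0.4034] 23.1 [-0.4  0.1  0.1 -0.  -0.4 -0.6  0.2  0.3]
spout [[ 0.52181559 -0.26044111  0.161     ]]
cam rel TCP along/side/up 0.07734864252585091 0.0011966358149042467 0.1807863707720053
```

The wrist camera would sit about 15 mm above the spout. So I'll set the cup down here, regrasp with the tool turned half round (camera facing outward), and then slide it in.

```bash
python3 - <<'E'
from h import *
a=dis[2]; sp=W(dis,[(-.085,0,0)])[0]; pre=W(dis,[(-.145,0,0)])[0]
P=[pre[0],pre[1],a]; S=[sp[0],sp[1],a]; qf=quat(a,True)
print([None if (j:=inverse_kinematics(grip(x,h),qf)) is None else np.round(j,2).tolist() for x,h in((P,.22),(P,0),(S,.03))])
movel(grip(P,-.001),rate=.06,max_force=6)
print(read_tcp_pos())
set_gripper(.5); movel(grip(P,.22),rate=.25)
reach(grip(P,.22),qf)
movel(grip(P,.08),rate=.25)
c=get_image("scene"); cv2.imwrite("pics/s2.png",cv2.resize(c["image"][180:330,60:260],(800,600)))
print(proj(c,W(P,[(0,0,.055),(-.14,0,.053)])),read_t())
E
```

```text
[0.5977 0.2198 0.5184] 29.7 [-0.6 -0.1 -1.1 -0.4 -0.7 -1.4  0.1 -0.4]
[ 0.6    -0.2271  0.4034] 23.1 [-0.4  0.1  0.1 -0.  -0.4 -0.6  0.2  0.3]
spout [[ 0.52181559 -0.26044111  0.161     ]]
[[1.46, 0.23, -1.03, 1.88, 0.21, 1.15, 2.33], [1.37, 0.61, -1.03, 2.08, 0.72, 0.85, 1.89], [1.26, 0.6, -1.03, 2.0, 0.65, 0.92, 1.86]]
[ 0.39214509 -0.31500944  0.02685106]
[[174.23383304 274.34292872]
 [127.38182797 268.04058647]] 18.5417
```

View pics/s2.png

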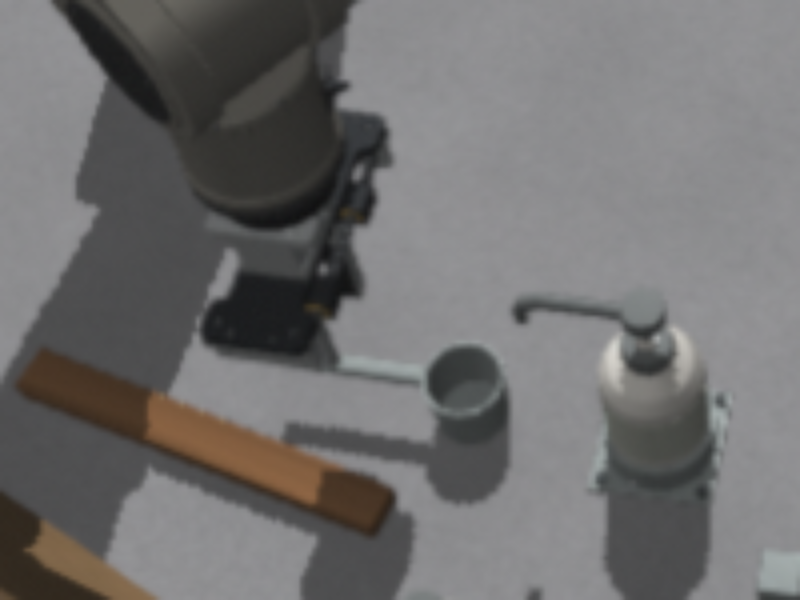

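The cup stands upright with its rim at (465,384) in the crop, about 1.5 px from the prediction. The camera side now faces away from the bottle. Regrasp and slide in.

```bash
python3 - <<'E'
from h import *
a=dis[2]; sp=W(dis,[(-.085,0,0)])[0]; pre=W(dis,[(-.145,0,0)])[0]
P=[pre[0],pre[1],a]; S=[sp[0]-.003*np.cos(a),sp[1]-.003*np.sin(a),a]
print(movel(grip(P,0),rate=.12,max_force=15)); set_gripper(0); print(read_gripper_width())
movel(grip(P,.012),rate=.08); movel(grip(S,.012),rate=.08)
movel(grip(S,-.001),rate=.04,max_force=6); print(read_tcp_pos())
set_gripper(.5); movel(grip(S,.09),rate=.2)
back=W(S,[(-.16,0,.25)])[0].tolist()
movel(grip(S,.28),rate=.25)
set_gripper(0)
T=[]
for c,(u,v) in (("scene",(165,235)),("top",(280,150))):
    d=get_image(c);T.append(cv2.resize(d["image"][v:v+90,u:u+80],(400,450),interpolation=cv2.INTER_CUBIC))
    print(proj(d,W(S,[(0,0,.055)])),proj(d,W(dis,[(-.085,0,.161)])))
cv2.imwrite("pics/c3.png",np.hstack(T)); print(read_t())
E
```

```text
[0.5977 0.2198 0.5184] 29.7 [-0.6 -0.1 -1.1 -0.4 -0.7 -1.4  0.1 -0.4]
[ 0.6    -0.2271  0.4034] 23.1 [-0.4  0.1  0.1 -0.  -0.4 -0.6  0.2  0.3]
spout [[ 0.52181559 -0.26044111  0.161     ]]
False
0.14723307581547135
[ 0.44459251 -0.2934032   0.02711813]
[[193.60445795 277.09086917]] [[190.10418996 259.15843292]]
[[327.98152056 205.11425284]] [[333.06847945 198.79150928]]
24.6583
```

View pics/c3.png

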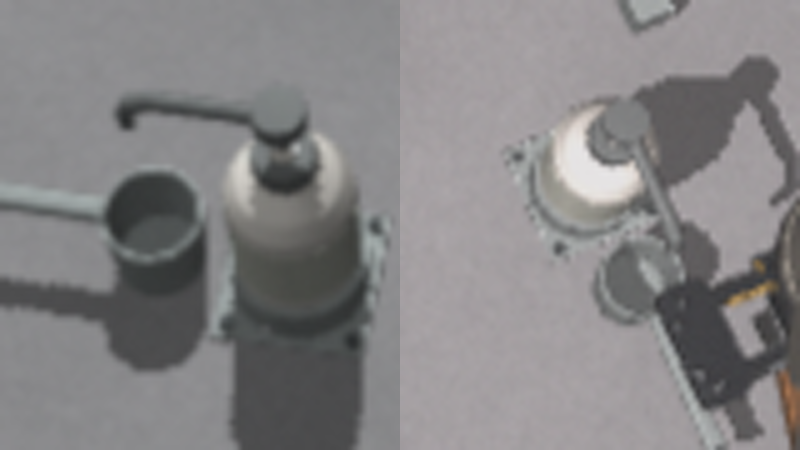

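The cup stands with its rim centre within about 4 mm of the spout axis (scene rim at (195,277), top rim at (327,205)). It is clear of the plate. Next is the pump stroke.

```bash
python3 - <<'E'
from h import *
x,y=float(dis[0]),float(dis[1])
movel([x,y,.31],rate=.15); movel([x,y,.215],rate=.1); wait(.3)
f0=np.array(read_force())
hit=movel([x,y,.1765],rate=.02,max_force=19)
wait(.2); print(hit,np.round(read_tcp_pos(),4),(np.array(read_force())-f0).round(1))
c=get_image("scene"); cv2.imwrite("pics/p1.png",cv2.resize(c["image"][200:320,140:300],(800,600)))
print(read_t())
E
```

```text
[0.5977 0.2198 0.5184] 29.7 [-0.6 -0.1 -1.1 -0.4 -0.7 -1.4  0.1 -0.4]
[ 0.6    -0.2271  0.4034] 23.1 [-0.4  0.1  0.1 -0.  -0.4 -0.6  0.2  0.3]
spout [[ 0.52181559 -0.26044111  0.161     ]]
True [ 0.6002 -0.2271  0.1788] [-4.3  0.2 15.3]
29.325
```

View pics/p1.png

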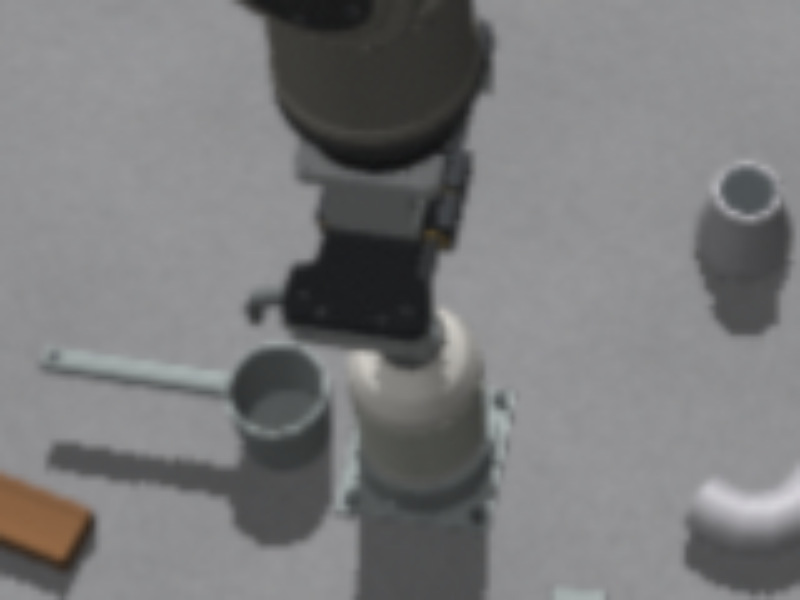

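The head is down about 21 mm at 15 N and the spout is lowered over the cup, so the stroke is full. Release, retreat and check.

```bash
python3 - <<'E'
from h import *
x,y=float(dis[0]),float(dis[1])
movel([x,y,.215],rate=.04); movel([x,y,.36],rate=.2); movel([.5,-.02,.38],rate=.2); wait(.5)
T=[]
for c,(u,v) in (("scene",(165,235)),("top",(280,150))):
    d=get_image(c);T.append(cv2.resize(d["image"][v:v+90,u:u+80],(400,450),interpolation=cv2.INTER_CUBIC))
cv2.imwrite("pics/e1.png",np.hstack(T)); print(read_t())
E
```

```text
[0.5977 0.2198 0.5184] 29.7 [-0.6 -0.1 -1.1 -0.4 -0.7 -1.4  0.1 -0.4]
[ 0.6    -0.2271  0.4034] 23.1 [-0.4  0.1  0.1 -0.  -0.4 -0.6  0.2  0.3]
spout [[ 0.52181559 -0.26044111  0.161     ]]
33.175
```

View pics/e1.png

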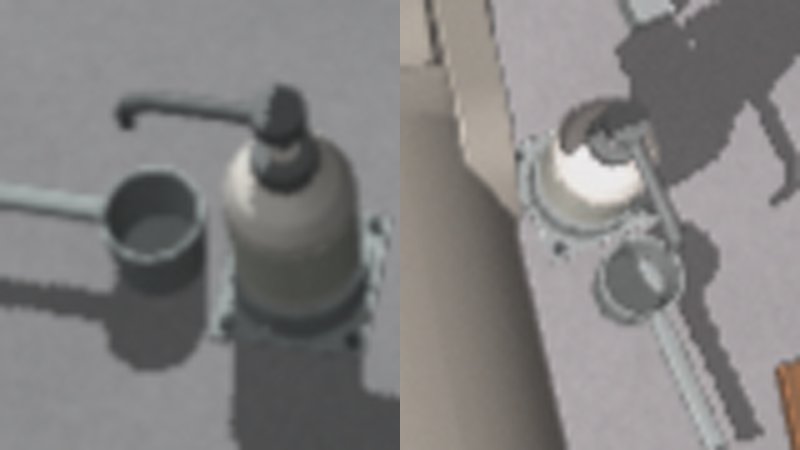

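The pump head is back up, and the cup is still standing under the spout (rim at (153,214) in the crop). The arm is clear.

```bash
python3 -c "
from bench import *
print(sign_off())"
```

```text
the job is handed in; nothing more can be done
None
```

The job is handed in: the cup is standing upright under the spout, the pump got one full gentle stroke (about 21 mm at 15 N) and sprang back up, and the arm finished clear at 33 s.

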